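# Fit the register frame and line up the tag stamp above its window

## Robot

A 6-joint arm with a two-finger parallel gripper is mounted at the origin on a cart in front of the work surface, level with it; the furniture and walls round the work are solid. World frame = base frame: x ahead of the robot, y to its left, z up, the work surface at z = 0. Lengths are in m, angles in degrees, forces in N, time in s.
With the tool pointing down it reaches from about 0.35 to 0.875 m from the base axis. Payload 4.2 kg.
Tool frame: the origin (TCP) lies between the finger pads; the fingertips stand 25 mm ahead of it and the grasp point (between the pads) lies 6 mm ahead of it (r.tips_ahead is the distance from the TCP to the fingertips, in m); z points along the fingers, y is the direction in which the jaws open and shut (so a half turn about z gives the same grasp; the last joint's range is limited). The gripper opens to 87 mm and grips with 3 to 60 N. Pads are 19 mm wide; open, the fingers measure 117 mm over their backs; the gripper's body (75 mm by 190 mm) begins 51 mm behind the grasp point.
Start: joints at [-58.235, 22.042, 0.453, 0, -68.411, -14.817], TCP at [0.182, -0.598, 0.248] pointing down, gripper open.
Joint ranges: [-179.83, 179.83], [-69.29, 118.12], [-61.27, 80.66], [-181.25, 117.63], [-171.15, -9.14], [-177.46, 177.46]. Speed limits (degrees/s): [159.86, 159.86, 180, 180, 180, 180].

## Interface

Orientations are given as a 3x3 rotation matrix whose columns are the frame's x, y, z axes.
In Python, from station import r, vision, finish_job gives the robot as it stands.
- The arm moves only by the shell command python3 -m jog 'ROWS'. ROWS is a JSON object of lists of equal length, an entry for each row: "rot": the turn, a rotation vector about the world's x, y, z in degrees, a list of three; "delta_pos": the shift along the world's x, y, z in mm, a list of three; "grip": the opening in per cent of the stroke, from 0 (shut) to 100 (fully open). A call has 1 to 10 rows; each row shifts and turns the commanded pose from where the row before left it; what a row does not reach is not made up. A row lasts 1/12 s, in which the tool goes at most 41.7 mm and 7.16 degrees, less where a joint would pass 70% of its speed; a pose out of reach is approached as far as the arm can. A call with a gripper value outside its range is refused whole. The fingers move at their own pace and stop on an object; the grip force is fixed at half the most. Time passes only in rows, so rows that do not move let the fingers close. It gives the time, the measured TCP pose, the force and the opening at its end, in the units of the state.
- r.sense(): the state, without advancing time (a new reading comes with each control period).
- vision.capture(name): name is "scene" or "top" or "wrist"; returns a dict with "frame" (400x640x3 uint8, red, green, blue), "K" (3x3 intrinsics, pixels), "k1" (the pictures are not rectified: a ray, as slopes to the right and down, at radius r is drawn at 1 + k1 r^2 times it, then the intrinsics apply), "xyz" and "orientation" of the camera in the world. Camera axes: x right, y up, looking along -z (the intrinsics and any distortion apply to the point x, -y, -z); pixel columns grow to the right and rows downward; lengths in m; the calibration is good to about 2 mm. A picture is of the moment at which its call begins. There is no depth.
- finish_job(): hands the job in, once; it reports no verdict.
The state is a dict: "time_s": time; "joints": joint angles; "joint_velocities": joint speeds; "effort": joint torques, N m; "tcp_pos": TCP position; "ee_rot": TCP orientation; "wrist_force": force on the tool from outside, world axes, zero at the start; "moment": the same for the moment, N m; "gripper_width": opening from 0.0 (shut) to 1.0 (fully open).
Only numpy, scipy, OpenCV 4.12 (cv2) and the standard library are available. Lean on these libraries where they do the work, as an engineer would, in place of code of your own. Each camera call takes 0.05 s, during which the arm holds its last target. There are 200 camera calls.

## Task

Get the tag stamping jig ready: lower the metal frame plate over the two locating pins of the plywood register base until it lies flush on the board, and let go of it. Then lift the inked hand stamp off its pad, carry it over the ink tins that stand in the way and stop with it hanging level about 10 mm above the plate, centred over the plate's window and square with it, so that its position can be checked before it is ever pressed. The stamp must not touch the plate or the base, the other things on the riser stay where they are, and the job finishes with you still holding the stamp there, quite still.

Things in the scene. Friction and masses are not known exactly. Their poses are not given: they have to be found in the camera images.
- riser: Fixed low platform on the table, 364 x 766 mm (x, y), grey top 75 mm above the table, crumpled paper underneath. Everything of this job stands on its top. Origin: under its centre, at table height.
- register_base: Fixed plywood board 176 x 150 x 18 mm (x, y, z), a paper tag lying on it. Origin: centre of its underside, on the riser; x and y along its sides, z up. Two steel locating pins stand on its top near the far (+x) edge, at x = +56, y = +50 and -50 mm: 10 mm thick, 26 mm tall, straight for the lowest 16 mm, then tapering to a 4 mm nose.
- seat (a point): Point on the register base's top face (18 mm above its underside), at the board's centre: the frame plate's origin comes to lie here when it is home, with the axes of plate and base parallel.
- frame_plate: Loose aluminium plate 150 x 140 x 8 mm (x, y, z), 0.3 kg, flat on the riser. Origin: centre of its underside; axes along its sides, z up. Near its +x edge a round hole 12 mm across at x = +56, y = +50 mm and a slot 12 (x) by 18 mm (y) at x = +56, y = -50 mm: they go over the pins of the same side. Centre of mass near x = +10, y = 0.
- lug (a point): Top centre of the plate's pull lug, by which it is gripped: an upright aluminium bar 36 mm (x) by 14 mm (y), 30 mm tall above the plate's top (plate frame: x = +27, y = 0, z = +38 mm).
- window (a point): Centre of the frame plate's rectangular through window, 58 mm (x) by 90 mm (y), at the height of the plate's top face (plate frame: x = -28, y = 0, z = +8 mm).
- stamp: Loose wooden hand stamp, 0.15 kg, standing upright on the ink pad. Origin: centre of the underside of its black rubber die, which is 46 x 78 x 4 mm (x, y, z); above it a mount 50 x 84 mm, up to 18 mm above the origin. Over the window its long side (y) lies along the window's long side (y), either way round.
- grip (a point): Top centre of the stamp's upright bar grip, 59 mm above the stamp's origin. The bar is 24 mm (stamp x) by 70 mm (stamp y) and rises 41 mm above the mount.
- ink_pad: Fixed open ink pad tin 84 x 116 x 13 mm (x, y, z), with its lid, 9 mm high, folded back flat on its +x side. Origin: centre of the tin's underside. The stamp stands on the pad inside the rim, 10 mm above the riser; the rim is 13 mm high.
- tin_front: Bystander: ink tin, 68 mm across, 70 mm tall, close beside the register base's -y side (its near half). Origin: centre of its underside.
- tin_back: Bystander: ink tin, 72 mm across, 74 mm tall, close beside the register base's -y side (its far half). Origin: centre of its underside.
- magnifier: Bystander: black stand magnifier, 36 mm across, 42 mm tall, behind the two tins. Origin: centre of its underside.
- carton: Bystander: small light packet 55 x 100 x 38 mm, at the back of the riser. Origin: centre of its underside.
- cards: Bystander: stack of blank cards 66 x 95 x 16 mm, at the back of the riser. Origin: centre of its underside.
- tape: Bystander: roll of black tape lying flat, 58 mm across, 19 mm tall, at the back of the riser. Origin: centre of its underside.
- pen: Bystander: black felt marker lying down, 138 mm long, 16 mm thick, at the back of the riser. Origin: centre of its underside.
- knife_blades: Bystander: small flat packet 32 x 60 x 14 mm, at the back of the riser. Origin: centre of its underside.

How it is judged (in metres and radians):
On the way, in this order (a step that is already met when the one before it is completed fails the run):
1. the frame plate lies flush on the base, over its pins, and is let go (horizontal distance between frame_plate and seat below 0.003 m and z of frame_plate in the frame of seat between -0.0015 and 0.0015 m and angle between the z axis of frame_plate and the z axis of register_base, either way round below 0.02 rad and contact force between the fingers and frame_plate below 0.1 N), for 0.3 s.
2. the stamp is lifted off its pad, as high as the tops of the tins (height (world z) of stamp above 0.145 m and contact force between stamp and the fingers above 1 N and contact force between stamp and ink_pad below 0.1 N), for 0.2 s.
At the end, for the whole second after the job is handed in: Plate home on the base over its pins (3 mm sideways, 1.5 mm in height, 0.02 rad), arm off it; stamp held still in the fingers, touching neither: die centre within 5 mm of the window centre along both sides, 3 to 18 mm above the plate, square and level within 0.09 rad; bystanders within 15 mm (horizontal distance between frame_plate and seat below 0.003 m and z of frame_plate in the frame of seat between -0.0015 and 0.0015 m and angle between the z axis of frame_plate and the z axis of register_base, either way round below 0.02 rad and contact force between the arm and frame_plate below 0.1 N and x of stamp in the frame of window between -0.005 and 0.005 m and y of stamp in the frame of window between -0.005 and 0.005 m and z of stamp in the frame of window between 0.003 and 0.018 m and angle between the y axis of stamp and the y axis of frame_plate, either way round below 0.09 rad and angle between stamp's own z axis and vertical below 0.09 rad and contact force between stamp and the fingers above 1 N and contact force between stamp and frame_plate below 0.05 N and contact force between stamp and register_base below 0.05 N and linear speed of each of stamp, frame_plate below 0.02 m/s and distance of each of tin_front, tin_back, magnifier, carton, cards, tape, pen, knife_blades from where it was at the start of the episode below 0.015 m); the arm keeps its last pose, push and grip.
It fails at once if the inked stamp touches the plate or the base (contact force between stamp and frame_plate above 0.3 N or contact force between stamp and register_base above 0.3 N).
It fails at once if a bystander is moved by more than 15 mm (distance of any of tin_front, tin_back, magnifier, carton, cards, tape, pen, knife_blades from where it was at the start of the episode above 0.015 m).
It also fails if it takes over 58 s, if anything falls off the work surface, if the arm or the gripper's body presses on something with over 40 N, if the wrist force passes 120 N, or if a joint passes its speed limit or range.

## Working session

There is one attempt and no reset: what is moved stays moved. The work goes in short steps, Python scripts to look and compute and a shell command to move; the robot and the scene stay as the last step left them, time stands still between calls to the robot, and variables do not carry over. Pictures are saved under pics/ and viewed, about 8 in all and at most 12, crops included, and the job is handed in when it is done.

```bash
ls; mkdir -p pics; cat > h.py <<'E'
import numpy as np, cv2
from station import r, vision
def cap(n):
    c=vision.capture(n); return c
def save(c,f,crop=None,scale=1):
    im=c["frame"][:,:,::-1]
    if crop: x0,y0,x1,y1=crop; im=im[y0:y1,x0:x1]
    cv2.imwrite("pics/"+f,cv2.resize(im,None,fx=scale,fy=scale,interpolation=cv2.INTER_CUBIC))
def cast(c,uv,z):
    uv=np.atleast_2d(np.array(uv,float)); K=np.array(c["K"])
    d=np.c_[(uv[:,0]-K[0,2])/K[0,0],(uv[:,1]-K[1,2])/K[1,1]]; s=d.copy()
    for _ in range(20): s=d/(1+c["k1"]*(s**2).sum(1,keepdims=True))
    R=np.array(c["orientation"]); o=np.array(c["xyz"])
    w=np.c_[s[:,0],-s[:,1],-np.ones(len(s))]@R.T
    return o+w*((z-o[2])/w[:,2:3])
def proj(c,P):
    P=np.atleast_2d(np.array(P,float)); q=(P-np.array(c["xyz"]))@np.array(c["orientation"])
    s=np.c_[q[:,0],-q[:,1]]/-q[:,2:3]; s=s*(1+c["k1"]*(s**2).sum(1,keepdims=True)); K=np.array(c["K"])
    return np.c_[s[:,0]*K[0,0]+K[0,2],s[:,1]*K[1,1]+K[1,2]]
E
python3 - <<'E'
from h import *
for n in ("top","scene"):
    c=cap(n); save(c,n+"0.png",scale=1.25); print(n,c["xyz"],np.round(c["orientation"],3).tolist(),np.array(c["K"]).tolist(),c["k1"])
s=r.sense(); print(s["tcp_pos"],s["ee_rot"],s["wrist_force"],r.tips_ahead)
E
```

```text
pics
top [0.46144652 0.01286562 0.94471551] [[0.01, 0.983, -0.185], [-1.0, 0.014, 0.018], [0.021, 0.185, 0.982]] [[363.30260166642285, 0.0, 321.4706129585478], [0.0, 363.30260166642285, 197.53846100919208], [0.0, 0.0, 1.0]] -0.012128250849270227
scene [0.25421669 0.72868727 0.62447545] [[-0.89, 0.24, -0.387], [-0.456, -0.464, 0.76], [0.002, 0.853, 0.522]] [[406.0460340682412, 0.0, 330.90641965366916], [0.0, 406.0460340682412, 202.1726878991731], [0.0, 0.0, 1.0]] 0.0035016312478478146
[ 0.1820746  -0.59738825  0.24658417] [[-9.56612063e-01 -2.91363919e-01 -6.53381679e-04]
 [-2.91364636e-01  9.56610325e-01  1.82590057e-03]
 [ 9.30301145e-05  1.93705083e-03 -9.99998120e-01]] [-1.31850479  0.87385692  0.18703448] 0.025
```

View pics/top0.png

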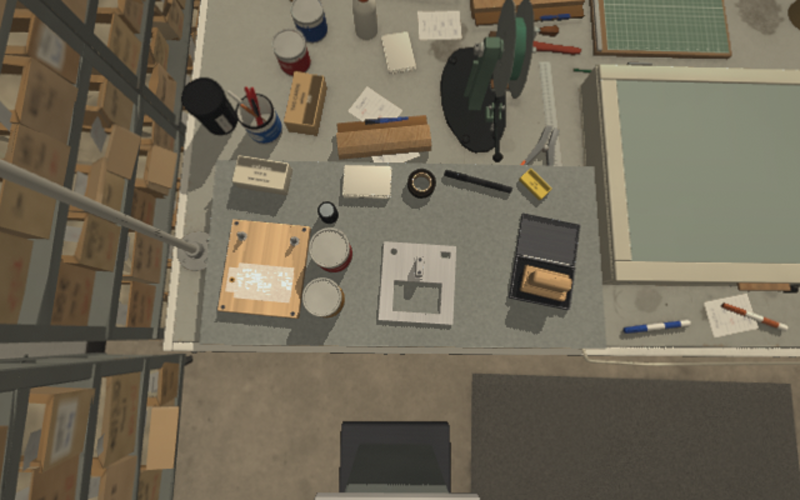

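View pics/scene0.png

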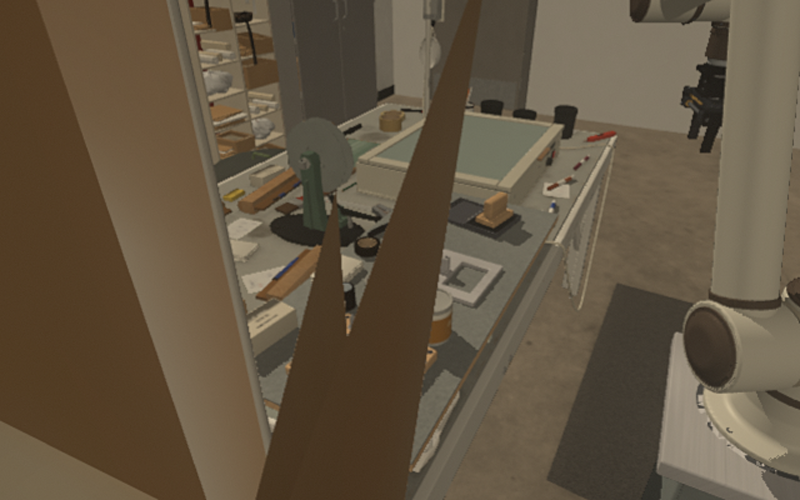

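Top view: plywood base at about (264,268) with pins at (240,237) and (293,242). The plate is at (417,283) with its lug at (419,267), and the stamp at (547,284). The scene view is mostly blocked by a shelf.

```bash
python3 - <<'E'
from h import *
c=cap("top"); g=cap("wrist")
def m(name,px,z):
    P=cast(c,np.array(px)/1.25,z); print(name,np.round(P[:,:2]*1000).tolist()); 
    if len(px)==4:
        w=(P[0]+P[3]-P[1]-P[2])[:2]; d=np.linalg.norm
        print("  ctr",np.round(P.mean(0)*1000),"yaw of y-axis edge",np.degrees(np.arctan2(-w[0],w[1])),"len y",d(P[0]-P[1]),"x",d(P[1]-P[2]))
m("plate",[(384,241),(456,245),(453,325),(379,321)],.083)
m("base",[(232,220),(311,227),(298,318),(219,309)],.093)
m("riser",[(215,162),(593,167),(604,352),(195,347)],.075)
m("stamp bar top ends",[(527,270),(570,280),(569,291),(526,280)],.144)
m("tins",[(330,249)],.149); m("tinf",[(322,298)],.145); m("mag",[(328,210)],.117)
m("pole base",[(195,252)],0.0)
m("pad tin",[(517,252),(577,260),(571,309),(509,299)],.088)
print("wrist",g["xyz"],np.round(g["orientation"],3).tolist(),g["K"][0][0],g["k1"])
s=r.sense();R=np.array(s["ee_rot"]);print("cam in tcp",R.T@(np.array(g["xyz"])-s["tcp_pos"]),np.round(R.T@np.array(g["orientation"]),3).tolist())
hsv=cv2.cvtColor(c["frame"],cv2.COLOR_RGB2HSV)
save(c,"topcrop.png",(150,120,480,290),2.4)
E
```

```text
plate [[635.0, 31.0], [629.0, -108.0], [476.0, -101.0], [482.0, 38.0]]
  ctr [556. -35.  83.] yaw of y-axis edge -2.439339550127994 len y 0.13970016955566453 x 0.15313922596669133
base [[670.0, 323.0], [659.0, 172.0], [486.0, 187.0], [501.0, 334.0]]
  ctr [579. 254.  93.] yaw of y-axis edge -5.030736085512038 len y 0.1522596108186284 x 0.1734588286267407
riser [[794.0, 374.0], [797.0, -392.0], [429.0, -388.0], [431.0, 379.0]]
  ctr [613.  -7.  75.] yaw of y-axis edge 0.04588164406084416 len y 0.7652944334011539 x 0.3681619823597638
stamp bar top ends [[574.0, -227.0], [557.0, -303.0], [537.0, -300.0], [556.0, -224.0]]
  ctr [ 556. -264.  144.] yaw of y-axis edge -13.162604890962559 len y 0.07859924416501536 x 0.019901989815231693
tins [[606.0, 126.0]]
tinf [[519.0, 137.0]]
mag [[686.0, 137.0]]
pole base [[623.0, 429.0]]
pad tin [[616.0, -225.0], [602.0, -341.0], [508.0, -324.0], [526.0, -207.0]]
  ctr [ 563. -274.   88.] yaw of y-axis edge -7.723265673456499 len y 0.1168596858441944 x 0.0955273822448519
wrist [ 0.10323438 -0.62047911  0.3834046 ] [[-0.292, -0.913, -0.285], [0.956, -0.278, -0.089], [0.002, -0.299, 0.954]] 343.2105820758323 -0.03773139200972023
cam in tcp [ 0.08213131  0.00121644 -0.1364919 ] [[0.0, 0.954, 0.299], [1.0, -0.0, -0.0], [-0.0, 0.299, -0.954]]
```

View pics/topcrop.png

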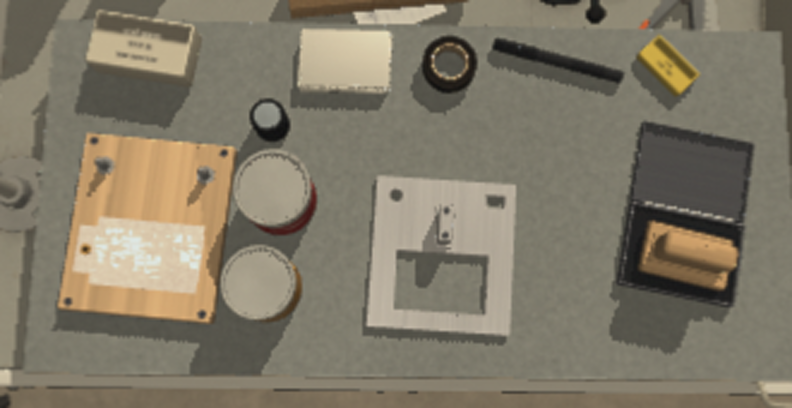

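The measured sizes match the given ones (plate 140x153, base 152x173, riser 765x368). Next I move above the lug.

```bash
python3 -m jog '{"delta_pos":[[20,28,0],[20,28,0],[20,28,0],[20,28,0],[20,28,0],[20,28,0],[20,28,0],[20,28,0],[20,28,0],[20,28,0]],"rot":[[0,0,-2],[0,0,-2],[0,0,-2],[0,0,-2],[0,0,-2],[0,0,-2],[0,0,-2],[0,0,-2],[0,0,-2],[0,0,-1.3]],"grip":[100,100,100,100,100,100,100,100,100,100]}'
python3 -m jog '{"delta_pos":[[20,28,0],[20,28,0],[20,28,0],[20,28,0],[20,28,0],[20,28,0],[20,28,0],[20,28,0],[20,28,0],[20,28,0]],"rot":[[0,0,0],[0,0,0],[0,0,0],[0,0,0],[0,0,0],[0,0,0],[0,0,0],[0,0,0],[0,0,0],[0,0,0]],"grip":[100,100,100,100,100,100,100,100,100,100]}'
python3 - <<'E'
from h import *
g=cap("wrist"); save(g,"w1.png",scale=1.25); s=r.sense(); print(s["tcp_pos"],np.round(s["ee_rot"],4).tolist())
np.save("x.npy",0)
E
```

```text
time_s: 1.03
tcp_pos: [0.3828, -0.3163, 0.2476]
ee_rot: [[-0.999, 0.043, 0.0], [0.043, 0.999, 0.0], [-0.0, 0.0, -1.0]]
wrist_force: [0.1, -1.1, -0.2]
gripper_width: 0.997
time_s: 1.87
tcp_pos: [0.5828, -0.0362, 0.2475]
ee_rot: [[-0.999, 0.041, -0.0], [0.041, 0.999, 0.0], [0.0, 0.0, -1.0]]
wrist_force: [-0.1, -0.6, 0.5]
gripper_width: 1.001
[ 0.58654406 -0.03239531  0.24691979] [[-0.9993, 0.037, 0.0029], [0.037, 0.9993, 0.0007], [-0.0029, 0.0008, -1.0]]
```

View pics/w1.png

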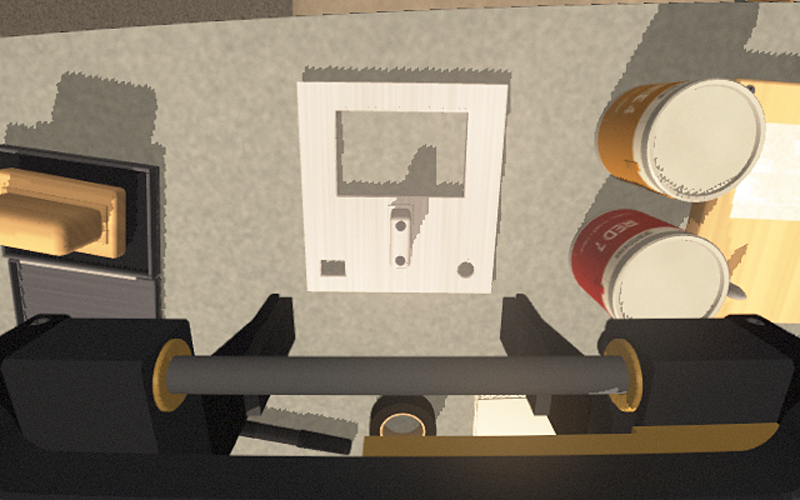

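Wrist view, with image up pointing toward the robot: plate corners are at (297,83), (510,84), (491,292) and (307,291), and the lug top runs (401,208)–(400,267). I'll recapture now the arm has settled and fit the plate by contour.

```bash
cat >> h.py <<'E'
def plate(c,z,box):
    """white plate outline -> centre, yaw (plate y axis), sizes"""
    f=c["frame"]; h=cv2.cvtColor(f,cv2.COLOR_RGB2HSV)
    m=((h[:,:,2]>170)&(h[:,:,1]<50)).astype(np.uint8); k=np.zeros_like(m); x0,y0,x1,y1=box; k[y0:y1,x0:x1]=1; m*=k
    m=cv2.morphologyEx(m,cv2.MORPH_OPEN,np.ones((3,3)))
    q=max(cv2.findContours(m,cv2.RETR_EXTERNAL,cv2.CHAIN_APPROX_NONE)[0],key=cv2.contourArea)[:,0]
    P=cast(c,q,z)[:,:2].astype(np.float32)*1000
    return q,P,cv2.minAreaRect(P)
E
python3 - <<'E'
from h import *
for i in range(3):
    s=r.sense(); g=cap("wrist"); print(s["time_s"],np.round(s["tcp_pos"],4),np.round(g["xyz"],4))
q,P,rect=plate(g,.083,(220,50,440,245)); print(rect,q.min(0),q.max(0))
L=cast(g,np.array([(401,208),(400,267),(390,240),(411,240)])/1.25,.113)*1000; print(np.round(L,1).tolist())
t=cap("top"); q,P,rect=plate(t,.083,(295,185,372,265)); print("top",rect,q.min(0),q.max(0))
E
```

```text
1.9167 [ 0.5865 -0.0324  0.2469] [ 0.5037 -0.0282  0.3834]
1.9667 [ 0.5845 -0.0344  0.2467] [ 0.502  -0.0302  0.3833]
2.0167 [ 0.583  -0.036   0.2466] [ 0.5007 -0.0316  0.3834]
((556.0816650390625, -21.713150024414062), (210.01600646972656, 173.46031188964844), 87.80696868896484) [220  50] [439 244]
[[559.9, -31.3, 113.0], [600.2, -33.4, 113.0], [581.0, -39.3, 113.0], [581.6, -25.5, 113.0]]
top ((531.2608032226562, -32.25867462158203), (138.34906005859375, 97.24773406982422), 86.89794921875) [303 216] [363 258]
```

```bash
cat >> h.py <<'E'
def sub(c,uv,w=4):
    g=cv2.cvtColor(c["frame"],cv2.COLOR_RGB2GRAY)
    return cv2.cornerSubPix(g,np.array(uv,np.float32).reshape(-1,1,2),(w,w),(-1,-1),(3,40,.01))[:,0]
def se2(A,B):
    """rigid fit A(model mm)->B(world mm): yaw deg, t, residuals"""
    A=np.array(A,float);B=np.array(B,float)[:,:2];a=A-A.mean(0);b=B-B.mean(0)
    t=np.arctan2((a[:,0]*b[:,1]-a[:,1]*b[:,0]).sum(),(a*b).sum()); R=np.array([[np.cos(t),-np.sin(t)],[np.sin(t),np.cos(t)]])
    T=B.mean(0)-R@A.mean(0); return np.degrees(t),T,B-(A@R.T+T)
PC=np.array([(-75,-70),(-75,70),(75,70),(75,-70)]); WC=np.array([(-57,-45),(-57,45),(1,45),(1,-45)]); HC=np.array([(56,50),(56,-50)])
def tf(A,yaw,T,z):
    t=np.radians(yaw);R=np.array([[np.cos(t),-np.sin(t)],[np.sin(t),np.cos(t)]]); return np.c_[(np.array(A)@R.T+T),np.full(len(A),z)]/1000
E
python3 - <<'E'
from h import *
g=cap("wrist"); t=cap("top"); np.savez("plate0.npz",g=g["frame"])
for n,c in (("wrist",g),("top",t)):
    A=PC; y,T=-2.7,np.array([555,-33.])
    for it in range(2):
        uv=sub(c,proj(c,tf(A,y,T,83)),4 if n=="wrist" else 3); y,T,e=se2(A,cast(c,uv,.083)*1000)
    print(n,np.round(y,2),np.round(T,1),np.round(e,1).tolist(),np.round(uv).tolist(),np.round(tf([(27,0)],y,T,0),4))
E
python3 -m jog '{"delta_pos":[[1,15,0],[2,32,0],[2,32,0],[3,32,0],[3,32,0],[3,32,0],[3,32,0],[2,32,0],[2,32,0],[2,17,0]],"rot":[[0,0,0],[0,0,0],[0,0,0],[0,0,0],[0,0,0],[0,0,0],[0,0,0],[0,0,0],[0,0,0],[0,0,0]],"grip":[100,100,100,100,100,100,100,100,100,100]}'
python3 - <<'E'
from h import *
for i in range(6): g=cap("wrist")
save(g,"w2.png",scale=1.25); s=r.sense(); print(s["tcp_pos"],g["xyz"])
import pickle; pickle.dump(g,open("g2.pkl","wb"))
E
```

```text
wrist -3.39 [556.5 -31. ] [[0.4, 1.6], [-0.3, -0.9], [-0.4, -0.2], [0.3, -0.4]] [[242.0, 66.0], [408.0, 69.0], [394.0, 235.0], [247.0, 234.0]] [[ 0.5834 -0.0326  0.    ]]
top -3.26 [556.  -32.4] [[-0.0, 0.3], [0.6, -0.5], [-0.4, 0.1], [-0.2, 0.1]] [[361.0, 260.0], [302.0, 255.0], [306.0, 193.0], [364.0, 197.0]] [[ 0.5829 -0.0339  0.    ]]
time_s: 3.05
tcp_pos: [0.6051, 0.2519, 0.2477]
ee_rot: [[-0.999, 0.04, 0.0], [0.04, 0.999, 0.001], [-0.0, 0.001, -1.0]]
wrist_force: [0.9, -0.2, 0.5]
gripper_width: 1.001
[0.60519616 0.24852656 0.24782879] [0.52274457 0.2534687  0.38437052]
```

View pics/w2.png

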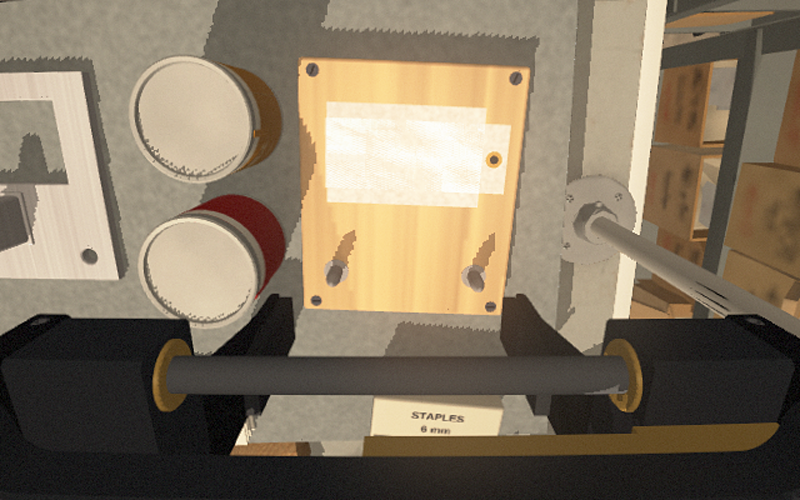

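The board corners appear at (299,58), (534,67), (504,314) and (304,309), with the pins near (335,275) and (476,279). I'll fit the corners in both views and check the result against the pins.

```bash
python3 - <<'E'
from h import *; import pickle
BC=np.array([(-88,-75),(-88,75),(88,75),(88,-75)])
g=pickle.load(open("g2.pkl","rb")); t=cap("top")
im=g["frame"][:,:,::-1].copy()
for n,c,u0 in (("wrist",g,np.array([(299,58),(534,67),(504,314),(304,309)])/1.25),("top",t,np.array([(298,318),(219,309),(232,220),(311,227)])/1.25)):
    uv=sub(c,u0,3); y,T,e=se2(BC,cast(c,uv,.093)*1000)
    print(n,np.round(y,2),np.round(T,1),np.round(e,1).tolist(),np.round(uv-u0,1).tolist())
    pb=proj(c,tf(HC,y,T,93)); pn=proj(c,tf(HC,y,T,119)); print(np.round(pb,1).tolist(),np.round(pn,1).tolist())
    if n=="wrist":
        for a,b in zip(pb,pn): 
            cv2.circle(im,tuple(int(v) for v in np.round(a)),1,(0,255,0),-1); cv2.circle(im,tuple(int(v) for v in np.round(b)),1,(255,0,0),-1)
im2=t["frame"][:,:,::-1].copy()
for a in list(pb)+list(pn): im2[int(round(a[1])),int(round(a[0]))]=(0,255,0)
A=cv2.resize(im[170:260,230:430],None,fx=4,fy=4,interpolation=cv2.INTER_CUBIC); B=cv2.resize(im2[165:225,170:303],(798,240+120)[:2],interpolation=cv2.INTER_CUBIC)[:240]
cv2.imwrite("pics/pins.png",np.vstack([A[:,:798],B]))
E
```

```text
wrist -5.05 [578.7 259.4] [[3.5, 1.1], [1.0, -0.4], [-2.5, -1.4], [-2.1, 0.6]] [[1.0, 0.9], [0.0, -0.0], [-2.7, -0.4], [-0.6, -2.8]]
[[378.9, 220.3], [269.0, 215.5]] [[384.2, 231.6], [264.8, 226.5]]
top -3.96 [577.7 254.5] [[1.2, 1.7], [4.0, -5.5], [-0.4, 0.2], [-4.8, 3.6]] [[-0.0, -0.0], [1.7, 0.7], [0.0, 0.0], [-2.4, 1.3]]
[[194.1, 189.7], [236.0, 193.1]] [[190.5, 187.4], [233.6, 190.9]]
```

View pics/pins.png

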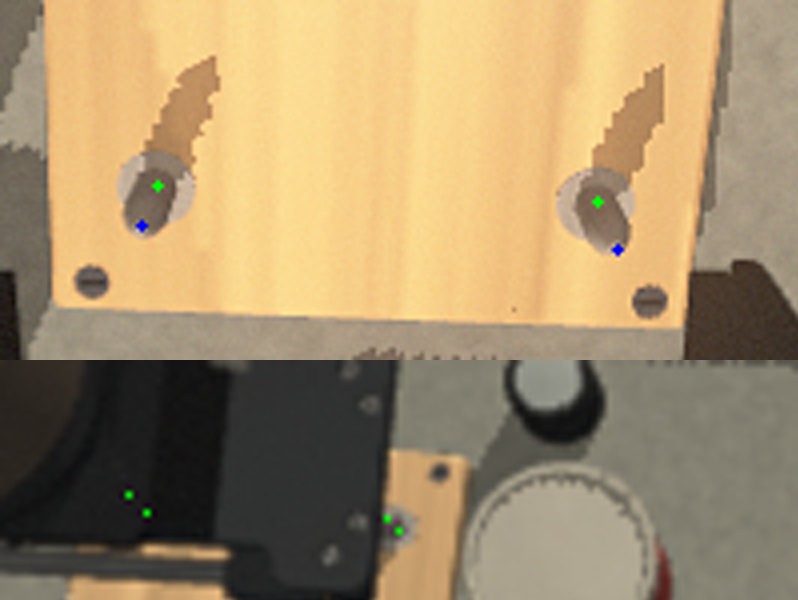

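```bash
cat >> h.py <<'E'
def washers(c,guess,z,rad=14):
    """centroid of grey (unsaturated) washer/pin blob near guess"""
    h=cv2.cvtColor(c["frame"],cv2.COLOR_RGB2HSV); out=[]
    for u,v in guess:
        u0,v0=int(u)-rad,int(v)-rad; m=(h[v0:v0+2*rad,u0:u0+2*rad,1]<75).astype(np.uint8)
        n,l,st,ce=cv2.connectedComponentsWithStats(m); k=1+np.argmax(st[1:,4]); out.append((u0+ce[k][0],v0+ce[k][1])); print("  blob",st[k],np.round(out[-1],1))
    return cast(c,out,z)*1000
E
python3 - <<'E'
from h import *
for i in range(4):
    s=r.sense(); g=cap("wrist"); print(s["time_s"],np.round(s["tcp_pos"],4),np.round(g["xyz"],4))
W=washers(g,[(378.7,220.7),(269.2,216.7)],.093,12); print(np.round(W,1).tolist(), np.linalg.norm(W[0]-W[1]))
y,T,e=se2(HC,W); print("from washers",y,T)
N=cast(g,[(384.2,230.5),(265.5,225.5)],.117)*1000; print("noses by eye",np.round(N,1).tolist(),se2(HC,N)[:2])
import pickle; pickle.dump(g,open("g3.pkl","wb")); print(np.round(r.sense()["ee_rot"],4).tolist())
E
python3 -m jog '{"delta_pos":[[-1,-15,0],[-2,-32,0],[-2,-32,0],[-3,-32,0],[-3,-32,0],[-3,-32,0],[-3,-32,0],[-2,-32,0],[-2,-30,0],[-2,-16,0]],"rot":[[0,0,0],[0,0,0],[0,0,0],[0,0,0],[0,0,0],[0,0,0],[0,0,0],[0,0,0],[0,0,-0.4],[0,0,-0.4]],"grip":[100,100,100,100,100,100,100,100,100,100]}'
python3 - <<'E'
from h import *
for i in range(8): t=cap("top")
s=r.sense(); print(np.round(s["tcp_pos"],4),np.round(s["ee_rot"],4).tolist())
W=washers(t,[(193.5,189),(235.7,192.8)],.093,9); print(np.round(W,1).tolist(), np.linalg.norm(W[0]-W[1]),se2(HC,W)[:2])
BC=np.array([(-88,-75),(-88,75),(88,75),(88,-75)]); uv=sub(t,np.array([(298,318),(219,309),(232,220),(311,227)])/1.25,2);print(np.round(uv,1).tolist(),se2(BC,cast(t,uv,.093)*1000))
save(t,"b.png",(165,160,295,265),6)
E
```

```text
3.4 [0.6053 0.2485 0.2479] [0.5228 0.2533 0.3846]
3.45 [0.6053 0.2486 0.2479] [0.5228 0.2534 0.3846]
3.5 [0.6053 0.2488 0.2479] [0.5229 0.2535 0.3846]
3.55 [0.6053 0.249  0.2479] [0.5229 0.2537 0.3845]
  blob [  3   4  19  20 176] [378.  221.4]
  blob [  2   4  19  20 269] [267.5 217.1]
[[640.3, 303.9, 93.0], [631.9, 203.6, 93.0]] 100.74079965763671
from washers -4.792969488185984 [580.29064589 258.43436779]
noses by eye [[639.1, 305.1, 117.0], [630.4, 205.4, 117.0]] (np.float64(-5.026134403385118), array([578.97698935, 260.16233745]))
[[-0.9991, 0.0422, 0.0002], [0.0422, 0.9991, 0.0002], [-0.0002, 0.0002, -1.0]]
time_s: 4.43
tcp_pos: [0.5812, -0.0384, 0.2479]
ee_rot: [[-0.998, 0.058, -0.0], [0.058, 0.998, -0.0], [-0.0, -0.0, -1.0]]
wrist_force: [0.8, -0.3, -0.7]
gripper_width: 0.997
[ 0.5823 -0.034   0.2475] [[-0.9986, 0.0536, 0.0001], [0.0536, 0.9986, 0.0001], [-0.0001, 0.0001, -1.0]]
  blob [  0   0  18  18 324] [192.5 188.5]
  blob [  0   0  18  18 324] [234.5 191.5]
[[639.8, 304.6, 93.0], [633.9, 204.4, 93.0]] 100.35062777636921 (np.float64(-3.3535883460728573), array([580.97364943, 257.775794  ]))
[[238.39999389648438, 254.39999389648438], [175.1999969482422, 247.1999969482422], [185.89999389648438, 176.6999969482422], [248.8000030517578, 181.60000610351562]] (np.float64(-4.640412933859543), array([578.42711421, 253.91230182]), array([[ 1.26104046,  1.16595855],
       [ 3.83527383, -1.77271277],
       [-3.6656965 ,  1.07059996],
       [-1.43061779, -0.46384574]]))
```

View pics/b.png

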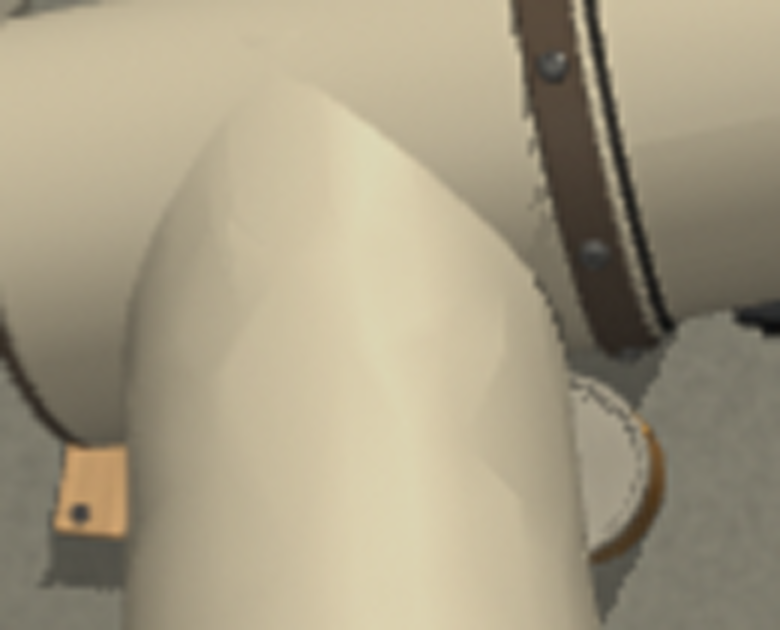

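The last picture is unusable because the arm covers the base, so I discard that top measurement. The settled wrist fit puts the base at (579.5, 259) with yaw -4.9. Next I descend on the lug and grip it.

```bash
python3 -m jog '{"delta_pos":[[0,1,-10],[0,0.5,-20],[0,0,-25],[0,0,-25],[0,0,-22],[0,0,-15],[0,0,-10],[0,0,-6],[0,0,-3],[0,0,0]],"rot":[[0,0,0],[0,0,0],[0,0,0],[0,0,0],[0,0,0],[0,0,0],[0,0,0],[0,0,0],[0,0,0],[0,0,0]],"grip":[100,100,100,100,100,100,100,100,100,100]}'
python3 -m jog '{"delta_pos":[[0,0,0],[0,0,0],[0,0,0],[0,0,0],[0,0,0],[0,0,0],[0,0,0],[0,0,0],[0,0,0],[0,0,0]],"rot":[[0,0,0],[0,0,0],[0,0,0],[0,0,0],[0,0,0],[0,0,0],[0,0,0],[0,0,0],[0,0,0],[0,0,0]],"grip":[80,60,40,20,0,0,0,0,0,0]}'
python3 - <<'E'
from h import *
im=cv2.imread("pics/top0.png"); t=cap("top"); t["frame"]=cv2.resize(im,(640,400),interpolation=cv2.INTER_AREA)[:,:,::-1].copy()
W=washers(t,[(193.5,189),(235.7,192.8)],.093,8); print(np.round(W,1).tolist(),se2(HC,W)[:2])
# dark screws at corners? board outline by orange mask
h=cv2.cvtColor(t["frame"],cv2.COLOR_RGB2HSV); m=((h[:,:,1]>75)&(h[:,:,0]<25)&(h[:,:,2]>110)).astype(np.uint8); m[:,:170]=0;m[:,252:]=0;m[:172]=0;m[260:]=0
m=cv2.morphologyEx(m,cv2.MORPH_OPEN,np.ones((3,3)))
q=max(cv2.findContours(m,0,cv2.CHAIN_APPROX_NONE)[0],key=cv2.contourArea)[:,0]
print(cv2.minAreaRect((cast(t,q,.093)[:,:2]*1000).astype(np.float32)))
s=r.sense(); print(np.round(s["tcp_pos"],4),np.round(s["wrist_force"],1))
E
```

```text
time_s: 5.67
tcp_pos: [0.5823, -0.0331, 0.1113]
ee_rot: [[-0.999, 0.055, -0.0], [0.055, 0.999, -0.0], [0.0, -0.0, -1.0]]
wrist_force: [0.6, 0.5, -0.3]
gripper_width: 1.0
time_s: 6.5
tcp_pos: [0.5822, -0.0333, 0.1115]
ee_rot: [[-0.998, 0.055, -0.0], [0.055, 0.998, -0.0], [0.0, -0.0, -1.0]]
wrist_force: [0.0, -0.8, -0.2]
gripper_width: 0.329
  blob [ 5  5  7  7 39] [193.1 188.6]
  blob [ 5  5  7  8 41] [235.1 192.5]
[[639.7, 303.3, 93.0], [631.4, 202.9, 93.0]] (np.float64(-4.689631570125321), array([579.74684054, 257.66948515]))
((579.385009765625, 255.21188354492188), (152.0735321044922, 175.96148681640625), 85.29191589355469)
[ 0.5822 -0.0333  0.1115] [-0.2 -0.2  0.4]
```

```bash
python3 -m jog '{"delta_pos":[[0,0,0],[0,0,0],[0,0,0],[0,0,0],[0,0,0],[0,0,0],[0,0,2],[0,0,5],[0,0,8],[0,0,10]],"rot":[[0,0,0],[0,0,0],[0,0,0],[0,0,0],[0,0,0],[0,0,0],[0,0,0],[0,0,0],[0,0,0],[0,0,0]],"grip":[0,0,0,0,0,0,0,0,0,0]}'
python3 -m jog '{"delta_pos":[[0,0,12],[0,0,14],[0,0,14],[0,0,14],[0,0,12],[0,0,8],[0,0,4],[0,0,0],[0,0,0],[0,0,0]],"rot":[[0,0,0],[0,0,0],[0,0,0],[0,0,0],[0,0,0],[0,0,0],[0,0,0],[0,0,0],[0,0,0],[0,0,0]],"grip":[0,0,0,0,0,0,0,0,0,0]}'
python3 - <<'E'
from h import *
for i in range(3): g=cap("wrist")
save(g,"held.png",scale=1.25); s=r.sense(); print(np.round(s["tcp_pos"],4),np.round(s["wrist_force"],1),s["gripper_width"])
import pickle; pickle.dump((g,s),open("held.pkl","wb"))
E
```

```text
time_s: 7.38
tcp_pos: [0.5817, -0.0333, 0.1366]
ee_rot: [[-0.998, 0.055, -0.002], [0.055, 0.998, -0.0], [0.002, -0.0, -1.0]]
wrist_force: [0.7, 0.4, -3.6]
gripper_width: 0.159
time_s: 8.22
tcp_pos: [0.5817, -0.0333, 0.2137]
ee_rot: [[-0.998, 0.055, -0.002], [0.055, 0.998, -0.0], [0.002, -0.0, -1.0]]
wrist_force: [-0.3, -1.0, -2.6]
gripper_width: 0.16
[ 0.5819 -0.0334  0.2137] [ 0.3  0.5 -4.2] 0.1593328591117256
```

View pics/held.png

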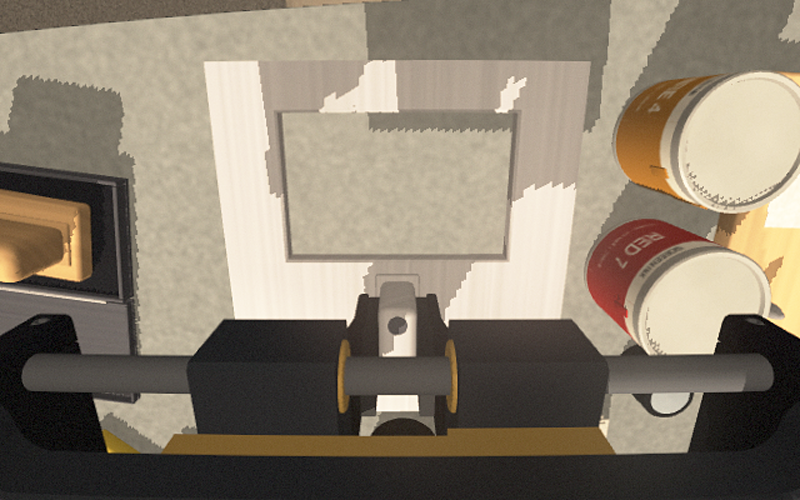

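The plate is held level. Its near corners are at (205,61) and (590,62), and the window's top edge corners at about (273,110), (519,110), (508,262) and (287,262).

```bash
python3 - <<'E'
from h import *; import pickle
g,s=pickle.load(open("held.pkl","rb"))
M=np.array([(-75,-70),(-75,70),(-57,-45),(-57,45),(1,45),(1,-45)]); uv=np.array([(205,61),(590,62),(273,110),(519,110),(508,262),(287,262)])/1.25
for z in (.1852,):
    y,T,e=se2(M,cast(g,uv,z)*1000); print(np.round(y,2),np.round(T,1),np.round(e,1).tolist(),np.round(tf([(27,0)],y,T,0),4))
g2=pickle.load(open("g3.pkl","rb"))
B=np.array([(-88,-75),(-88,75),(88,75),(88,-75)])
ub=np.array([(299.5,58.5),(534,67),(503.5,314),(305,308.5)])/1.25
gg=pickle.load(open("g2.pkl","rb"))
y,T,e=se2(B,cast(gg,ub,.093)*1000); print("base",np.round(y,2),np.round(T,1),np.round(e,1).tolist())
E
```

```text
-3.15 [556.3 -30.8] [[0.0, 0.7], [0.2, -0.4], [-0.9, -0.8], [-0.8, 0.1], [0.7, 0.4], [0.7, -0.1]] [[ 0.5833 -0.0323  0.    ]]
base -4.53 [579.4 260.1] [[1.9, 0.9], [1.1, -0.4], [-2.0, -0.7], [-0.9, 0.3]]
```

```bash
python3 -m jog '{"delta_pos":[[1,12,0],[2,24,0],[3,36,0],[3,36,0],[3,36,0],[3,36,0],[3,36,0],[3,34,0],[1,24,0],[1,14.6,0]],"rot":[[0,0,-0.2],[0,0,-0.2],[0,0,-0.2],[0,0,-0.2],[0,0,-0.2],[0,0,-0.2],[0,0,-0.2],[0,0,-0.2],[0,0,0],[0,0,0]],"grip":[0,0,0,0,0,0,0,0,0,0]}'
python3 -m jog '{"delta_pos":[[0,0,0],[0,0,0],[0,0,0],[0,0,-5],[0,0,-10],[0,0,-12],[0,0,-12],[0,0,-8],[0,0,-4],[0,0,-2]],"rot":[[0,0,0],[0,0,0],[0,0,0],[0,0,0],[0,0,0],[0,0,0],[0,0,0],[0,0,0],[0,0,0],[0,0,0]],"grip":[0,0,0,0,0,0,0,0,0,0]}'
python3 - <<'E'
from h import *
for i in range(8): g=cap("wrist")
save(g,"hover.png",scale=1.25); s=r.sense(); print(np.round(s["tcp_pos"],4),np.round(s["wrist_force"],1),np.round(s["ee_rot"],3).tolist())
import pickle; pickle.dump((g,s),open("hover.pkl","wb"))
E
```

```text
time_s: 9.2
tcp_pos: [0.6048, 0.2588, 0.2137]
ee_rot: [[-0.997, 0.08, -0.0], [0.08, 0.997, 0.0], [0.0, 0.0, -1.0]]
wrist_force: [0.3, 0.7, -3.5]
gripper_width: 0.159
time_s: 10.03
tcp_pos: [0.6049, 0.2545, 0.1604]
ee_rot: [[-0.997, 0.084, -0.002], [0.084, 0.997, -0.001], [0.001, -0.001, -1.0]]
wrist_force: [-0.2, 0.1, -3.1]
gripper_width: 0.158
[0.6054 0.2555 0.1621] [ 0.6 -0.5 -2.9] [[-0.997, 0.083, 0.001], [0.083, 0.997, 0.001], [-0.001, 0.001, -1.0]]
```

View pics/hover.png

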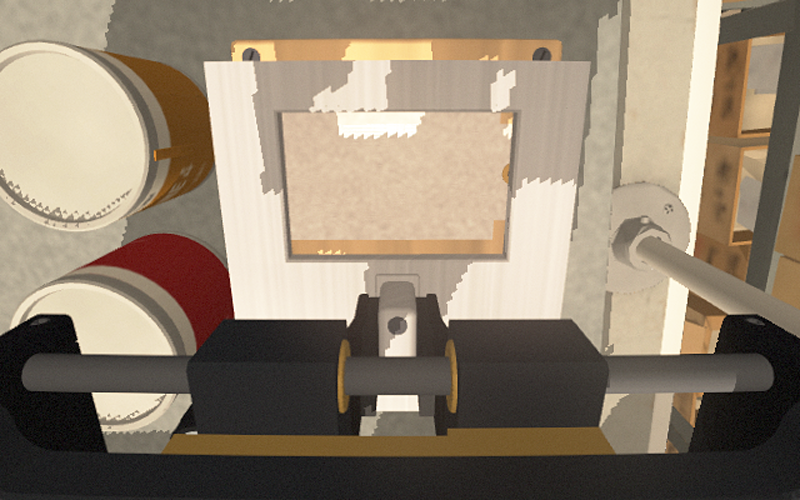

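The board's near corners show at (233,40) and (561,40). The plate's near corners are at (205,61) and (590,62).

```bash
python3 - <<'E'
from h import *; import pickle
g,s=pickle.load(open("hover.pkl","rb")); gr=cv2.cvtColor(g["frame"],cv2.COLOR_RGB2GRAY)
zt=s["tcp_pos"][2]-.0285
M=np.array([(-75,-70),(-75,70),(-57,-45),(-57,45),(1,45),(1,-45)]); uv=np.array([(205,61),(590,62),(273,110),(519,110),(508,262),(287,262)])/1.25
y,T,e=se2(M,cast(g,uv,zt)*1000); print("plate",np.round(y,2),np.round(T,1),np.round(e,1).tolist())
b=cast(g,np.array([(233,40),(561,40)])/1.25,.093)*1000; print(np.round(b,1).tolist(),np.linalg.norm(b[0]-b[1]))
yb,Tb,e=se2([(-88,-75),(-88,75)],b); print("base",yb,Tb)
t=np.radians(y);R=np.array([[np.cos(t),-np.sin(t)],[np.sin(t),np.cos(t)]]); print("base minus plate, world",Tb-T,"dyaw",yb-y, "tcp now",s["tcp_pos"])
E
```

```text
plate -4.75 [580.2 258.8] [[0.0, 0.8], [0.2, -0.4], [-0.9, -0.8], [-0.9, 0.1], [0.8, 0.4], [0.7, -0.1]]
[[486.6, 193.7, 93.0], [498.5, 338.5, 93.0]] 145.23123926222215
base -4.7165952727860505 [580.23195105 258.85152279]
base minus plate, world [0.04024543 0.04718503] dyaw 0.02936621158182362 tcp now [0.60539526 0.25545059 0.16212523]
```

The offset is essentially zero, so I lower gently and watch the force.

```bash
python3 -m jog '{"delta_pos":[[0,0,-2],[0,0,-2],[0,0,-2],[0,0,-2],[0,0,-2],[0,0,-1],[0,0,-1],[0,0,-1],[0,0,0],[0,0,0]],"rot":[[0,0,0],[0,0,0],[0,0,0],[0,0,0],[0,0,0],[0,0,0],[0,0,0],[0,0,0],[0,0,0],[0,0,0]],"grip":[0,0,0,0,0,0,0,0,0,0]}'
```

```text
time_s: 11.27
tcp_pos: [0.6052, 0.2553, 0.1485]
ee_rot: [[-0.997, 0.083, 0.0], [0.083, 0.997, -0.0], [-0.0, -0.0, -1.0]]
wrist_force: [0.0, -0.5, -3.7]
gripper_width: 0.163
```

```bash
python3 -m jog '{"delta_pos":[[0,0,-1],[0,0,-2],[0,0,-2],[0,0,-1],[0,0,-1],[0,0,-1],[0,0,-1],[0,0,-1],[0,0,0],[0,0,0]],"rot":[[0,0,0],[0,0,0],[0,0,0],[0,0,0],[0,0,0],[0,0,0],[0,0,0],[0,0,0],[0,0,0],[0,0,0]],"grip":[0,0,0,0,0,0,0,0,0,0]}'
```

```text
time_s: 12.1
tcp_pos: [0.6052, 0.2552, 0.1385]
ee_rot: [[-0.997, 0.083, -0.0], [0.083, 0.997, -0.0], [0.0, -0.0, -1.0]]
wrist_force: [0.4, -0.1, -3.0]
gripper_width: 0.155
```

```bash
python3 -m jog '{"delta_pos":[[0,0,-1],[0,0,-1],[0,0,-1],[0,0,-1],[0,0,-1],[0,0,-1],[0,0,-1],[0,0,-1],[0,0,0],[0,0,0]],"rot":[[0,0,0],[0,0,0],[0,0,0],[0,0,0],[0,0,0],[0,0,0],[0,0,0],[0,0,0],[0,0,0],[0,0,0]],"grip":[0,0,0,0,0,0,0,0,0,0]}'
```

```text
time_s: 12.93
tcp_pos: [0.6052, 0.2553, 0.1305]
ee_rot: [[-0.997, 0.083, -0.0], [0.083, 0.997, -0.0], [0.0, -0.0, -1.0]]
wrist_force: [0.1, 0.3, -2.4]
gripper_width: 0.153
```

```bash
python3 -m jog '{"delta_pos":[[0,0,-0.5],[0,0,-0.5],[0,0,-0.5],[0,0,0],[0,0,0]],"rot":[[0,0,0],[0,0,0],[0,0,0],[0,0,0],[0,0,0]],"grip":[0,0,0,0,0]}'
```

```text
time_s: 13.35
tcp_pos: [0.6053, 0.2553, 0.1296]
ee_rot: [[-0.997, 0.083, 0.0], [0.083, 0.997, 0.0], [-0.0, 0.0, -1.0]]
wrist_force: [-0.5, -0.2, -0.2]
gripper_width: 0.157
```

The weight is off the wrist (force 0), so the plate rests on the board. I release it and rise.

```bash
python3 -m jog '{"delta_pos":[[0,0,0],[0,0,0],[0,0,0],[0,0,0],[0,0,0],[0,0,0],[0,0,0],[0,0,0],[0,0,0],[0,0,0]],"rot":[[0,0,0],[0,0,0],[0,0,0],[0,0,0],[0,0,0],[0,0,0],[0,0,0],[0,0,0],[0,0,0],[0,0,0]],"grip":[20,40,60,80,100,100,100,100,100,100]}'
python3 -m jog '{"delta_pos":[[0,0,3],[0,0,6],[0,0,10],[0,0,15],[0,0,20],[0,0,20],[0,0,20],[0,0,14],[0,0,8],[0,0,4]],"rot":[[0,0,0],[0,0,0],[0,0,0],[0,0,0],[0,0,0],[0,0,0],[0,0,0],[0,0,0],[0,0,0],[0,0,0]],"grip":[100,100,100,100,100,100,100,100,100,100]}'
python3 - <<'E'
from h import *
for i in range(6): g=cap("wrist")
save(g,"seated.png",scale=1.25); s=r.sense(); print(np.round(s["tcp_pos"],4),np.round(s["wrist_force"],1))
import pickle; pickle.dump((g,s),open("seated.pkl","wb"))
E
```

```text
time_s: 14.18
tcp_pos: [0.6052, 0.2553, 0.129]
ee_rot: [[-0.997, 0.083, 0.0], [0.083, 0.997, -0.0], [-0.0, -0.0, -1.0]]
wrist_force: [0.1, -0.0, -0.4]
gripper_width: 0.798
time_s: 15.02
tcp_pos: [0.6057, 0.2555, 0.2516]
ee_rot: [[-0.997, 0.083, 0.003], [0.083, 0.997, 0.002], [-0.003, 0.002, -1.0]]
wrist_force: [-0.8, 0.3, -0.6]
gripper_width: 1.002
[0.6048 0.255  0.2477] [-0.2  0.4 -0.6]
```

View pics/seated.png

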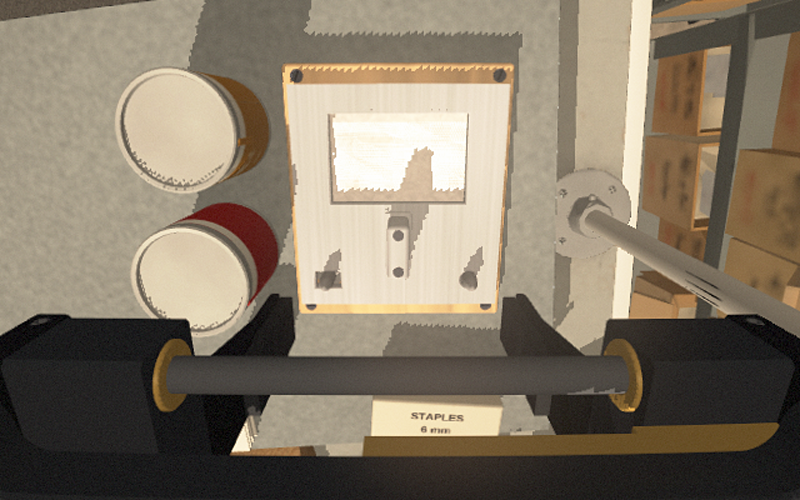

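The plate is seated: both pins show through the hole (469,280) and the slot (328,280), and the plywood border is even all round. The window corners are at (330,113), (469,113), (467,204) and (331,204).

```bash
python3 - <<'E'
from h import *; import pickle
g,s=pickle.load(open("seated.pkl","rb"))
M=np.r_[PC,WC]; uv=np.array([(287,84),(509,84),(496,311),(299,311),(330,113),(469,113),(467,204),(331,204)])/1.25
for A,u in ((M,uv),(PC,uv[:4]),(WC,uv[4:])):
    y,T,e=se2(A,cast(g,u,.101)*1000); print(np.round(y,2),np.round(T,1),np.round(e,1).tolist(),np.round(tf([(-28,0),(27,0)],y,T,0)*1000,1).tolist())
L=cast(g,np.array([(399,215),(398,277)])/1.25,.131)*1000;print("lug top",np.round(L,1).tolist())
print(np.round(s["joints"],1))
t=cap("top"); hs=cv2.cvtColor(t["frame"],cv2.COLOR_RGB2HSV); m=((hs[:,:,1]>75)&(hs[:,:,0]<25)&(hs[:,:,2]>90)).astype(np.uint8); m[:,:400]=0;m[:,470:]=0;m[:200]=0;m[260:]=0
q=max(cv2.findContours(m,0,cv2.CHAIN_APPROX_NONE)[0],key=cv2.contourArea)[:,0]; print("stamp all @.103",cv2.minAreaRect((cast(t,q,.103)[:,:2]*1000).astype(np.float32)))
E
```

```text
-4.84 [581.6 258.9] [[-1.2, 0.3], [-1.6, -1.1], [4.1, 1.0], [4.2, -2.6], [-1.6, 1.6], [-1.9, -0.2], [-1.0, 1.2], [-1.0, -0.3]] [[553.7, 261.2, 0.0], [608.5, 256.6, 0.0]]
-4.78 [583.  258.3] [[-2.7, 1.0], [-2.9, -0.4], [2.8, 1.5], [2.7, -2.1]] [[555.1, 260.6, 0.0], [609.9, 256.1, 0.0]]
-4.8 [580.2 259.5] [[-0.2, 1.0], [-0.5, -0.8], [0.4, 0.6], [0.4, -0.9]] [[552.3, 261.8, 0.0], [607.1, 257.2, 0.0]]
lug top [[582.1, 259.2, 131.0], [622.2, 255.3, 131.0]]
[  36.9   25.2    5.4   -0.   -70.4 -131.7]
stamp all @.103 ((555.833251953125, -274.58251953125), (91.84528350830078, 50.45550537109375), 77.02265930175781)
```

```bash
python3 -m jog '{"delta_pos":[[-1,-12,0],[-2,-24,0],[-3,-34,0],[-3,-34,0],[-3,-34,0],[-3,-34,0],[-3,-34,0],[-3,-34,0],[-3,-34,0],[-3,-34,0]],"rot":[[0,0,4],[0,0,5],[0,0,5],[0,0,5],[0,0,5],[0,0,5],[0,0,5],[0,0,5],[0,0,5],[0,0,5]],"grip":[100,100,100,100,100,100,100,100,100,100]}'
python3 -m jog '{"delta_pos":[[-3,-34,0],[-3,-34,0],[-3,-34,0],[-4,-34,0],[-4,-34,0],[-3,-24,0],[-2,-15,0],[0,-8,0],[0,0,0],[0,0,0]],"rot":[[0,0,5],[0,0,5],[0,0,5],[0,0,5],[0,0,5],[0,0,4],[0,0,3],[0,0,1.8],[0,0,0],[0,0,0]],"grip":[100,100,100,100,100,100,100,100,100,100]}'
python3 - <<'E'
from h import *
for i in range(6): g=cap("wrist")
save(g,"stamp.png",scale=1.25); s=r.sense(); print(np.round(s["tcp_pos"],4),np.round(s["joints"],1),np.round(s["ee_rot"],3).tolist())
import pickle; pickle.dump((g,s),open("stamp.pkl","wb"))
E
```

```text
time_s: 16.2
tcp_pos: [0.5776, -0.0543, 0.2486]
ee_rot: [[-0.713, -0.701, -0.001], [-0.701, 0.713, -0.0], [0.001, 0.001, -1.0]]
wrist_force: [0.0, 0.3, -0.4]
gripper_width: 1.002
time_s: 17.03
tcp_pos: [0.5559, -0.2699, 0.2483]
ee_rot: [[-0.209, -0.978, -0.001], [-0.978, 0.209, 0.0], [-0.0, 0.001, -1.0]]
wrist_force: [0.3, -0.8, 0.2]
gripper_width: 1.003
[ 0.5564 -0.269   0.2492] [-10.8  21.3  -0.5  -0.  -68.2  -1.1] [[-0.206, -0.979, 0.0], [-0.979, 0.206, 0.0], [-0.0, -0.0, -1.0]]
```

View pics/stamp.png

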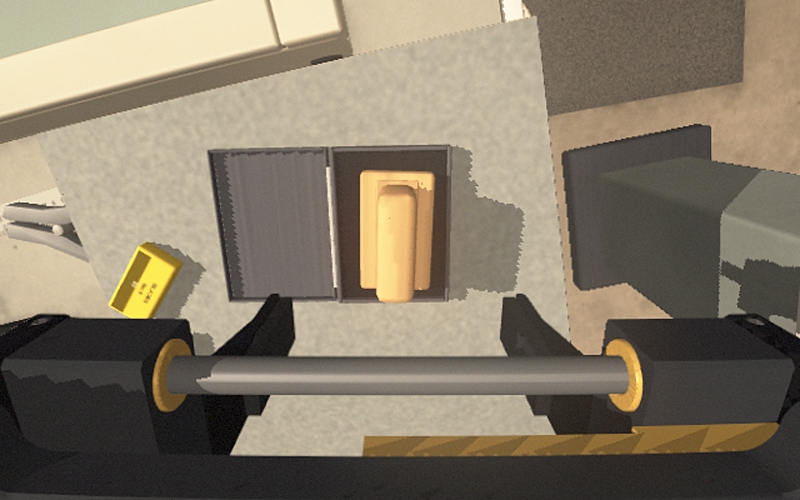

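The stamp is under the gripper: mount corners (360,170), (434,172), (430,291) and (360,289), bar top (378,185)–(412,301).

```bash
python3 - <<'E'
from h import *; import pickle
g,s=pickle.load(open("stamp.pkl","rb"))
A=[(25,-42),(-25,-42),(-25,42),(25,42)]; u=np.array([(360,170),(434,172),(430,291),(360,289)])/1.25
y,T,e=se2(A,cast(g,u,.103)*1000); print("mount",np.round(y,2),np.round(T,1),np.round(e,1).tolist())
A=[(12,-35),(-12,-35),(-12,35),(12,35)]; u=np.array([(378,185),(413,185),(412,301),(377,301)])/1.25
for z in (.144,.138):
  y,T,e=se2(A,cast(g,u,z)*1000); print("bar",z,np.round(y,2),np.round(T,1),np.round(e,1).tolist())
h=cv2.cvtColor(g["frame"],cv2.COLOR_RGB2HSV); m=((h[:,:,1]>75)&(h[:,:,0]<25)&(h[:,:,2]>110)).astype(np.uint8); m[:130]=0;m[245:]=0;m[:,:280]=0;m[:,355:]=0
q=max(cv2.findContours(m,0,cv2.CHAIN_APPROX_NONE)[0],key=cv2.contourArea)[:,0]; mm=q[q[:,1]<225]; print(cv2.minAreaRect((cast(g,mm,.103)[:,:2]*1000).astype(np.float32)))
E
```

```text
mount -13.02 [ 556.5 -270.7] [[-0.7, -0.3], [0.8, -0.3], [-0.0, 0.6], [-0.1, 0.0]]
bar 0.144 -12.38 [ 556.1 -274.6] [[-2.2, -0.3], [1.8, -1.4], [1.4, 0.5], [-1.0, 1.2]]
bar 0.138 -12.38 [ 556.6 -272.8] [[-2.2, -1.2], [1.4, -2.2], [1.3, 1.4], [-0.5, 2.0]]
((555.67578125, -274.4489440917969), (78.1673812866211, 49.11182403564453), 76.65828704833984)
```

```bash
python3 -m jog '{"delta_pos":[[0.6,-2.5,-8],[0,0,-16],[0,0,-20],[0,0,-20],[0,0,-18],[0,0,-14],[0,0,-9],[0,0,-5],[0,0,-3],[0,0,-1]],"rot":[[0,0,-1],[0,0,0],[0,0,0],[0,0,0],[0,0,0],[0,0,0],[0,0,0],[0,0,0],[0,0,0],[0,0,0]],"grip":[100,100,100,100,100,100,100,100,100,100]}'
python3 -m jog '{"delta_pos":[[0,0,0],[0,0,0],[0,0,0],[0,0,0],[0,0,0],[0,0,0],[0,0,0],[0,0,0],[0,0,0],[0,0,0]],"rot":[[0,0,0],[0,0,0],[0,0,0],[0,0,0],[0,0,0],[0,0,0],[0,0,0],[0,0,0],[0,0,0],[0,0,0]],"grip":[80,60,40,20,0,0,0,0,0,0]}'
python3 -m jog '{"delta_pos":[[0,0,0],[0,0,0],[0,0,0],[0,0,0],[0,0,0],[0,0,0]],"rot":[[0,0,0],[0,0,0],[0,0,0],[0,0,0],[0,0,0],[0,0,0]],"grip":[0,0,0,0,0,0]}'
```

```text
time_s: 18.17
tcp_pos: [0.557, -0.2723, 0.135]
ee_rot: [[-0.224, -0.975, 0.0], [-0.975, 0.224, -0.0], [0.0, -0.0, -1.0]]
wrist_force: [0.1, 0.3, -0.3]
gripper_width: 1.001
time_s: 19.0
tcp_pos: [0.5568, -0.2722, 0.135]
ee_rot: [[-0.224, -0.975, 0.0], [-0.975, 0.224, -0.0], [0.0, -0.0, -1.0]]
wrist_force: [-0.2, 0.3, 0.7]
gripper_width: 0.326
time_s: 19.5
tcp_pos: [0.5568, -0.2722, 0.135]
ee_rot: [[-0.224, -0.975, -0.0], [-0.975, 0.224, 0.0], [-0.0, 0.0, -1.0]]
wrist_force: [0.0, -0.0, 0.5]
gripper_width: 0.274
```

The jaw opening of 23.8 mm matches the 24 mm bar. I lift and measure the stamp while it is held.

```bash
python3 -m jog '{"delta_pos":[[0,0,2],[0,0,5],[0,0,10],[0,0,15],[0,0,18],[0,0,18],[0,0,15],[0,0,9],[0,0,5],[0,0,3]],"rot":[[0,0,0],[0,0,0],[0,0,0],[0,0,0],[0,0,0],[0,0,0],[0,0,0],[0,0,0],[0,0,0],[0,0,0]],"grip":[0,0,0,0,0,0,0,0,0,0]}'
python3 - <<'E'
from h import *; import pickle
for i in range(8): g=cap("wrist")
s=r.sense(); print(np.round(s["tcp_pos"],4),np.round(s["wrist_force"],1),s["gripper_width"],np.round(s["ee_rot"],3).tolist())
pickle.dump((g,s),open("sheld.pkl","wb"))
h=cv2.cvtColor(g["frame"],cv2.COLOR_RGB2HSV); m=((h[:,:,1]>75)&(h[:,:,0]<25)&(h[:,:,2]>90)).astype(np.uint8); m[:60]=0;m[252:]=0;m[:,:240]=0;m[:,400:]=0
q=max(cv2.findContours(m,0,cv2.CHAIN_APPROX_NONE)[0],key=cv2.contourArea)[:,0]; print(q.min(0),q.max(0))
for v in range(q[:,1].min(),q[:,1].max(),8):
    x=q[q[:,1]==v][:,0]; print(v,x.min(),x.max(),end="; ")
E
```

```text
time_s: 20.33
tcp_pos: [0.5569, -0.2722, 0.2359]
ee_rot: [[-0.224, -0.975, 0.001], [-0.975, 0.224, -0.0], [-0.0, -0.001, -1.0]]
wrist_force: [-0.8, 0.2, -1.3]
gripper_width: 0.279
[ 0.5566 -0.2722  0.2343] [ 0.1 -0.6 -0.9] 0.2709762097652233 [[-0.224, -0.975, -0.001], [-0.975, 0.224, 0.0], [-0.0, 0.001, -1.0]]
[270 170] [366 251]
170 276 359; 178 270 366; 186 270 365; 194 270 365; 202 271 365; 210 271 365; 218 271 364; 226 271 364; 234 272 363; 242 272 363; 250 273 345;
```

```bash
python3 - <<'E'
from h import *; import pickle
g,s=pickle.load(open("sheld.pkl","rb")); R=np.array(s["ee_rot"]); t=np.array(s["tcp_pos"]); z=t[2]-.032
for k,uv in (("near edge",[(270,169.7),(318,169.7),(366,169.7)]),("sides",[(269.8,186),(365.7,186),(272,238),(364,238)])):
    P=(cast(g,uv,z)-t)@R*1000; print(k,np.round(P,1).tolist())
h=cv2.cvtColor(g["frame"],cv2.COLOR_RGB2HSV); print(h[160:180,318].tolist())
# seated window in tool coords scale: wrist bias check with plate held: lug y offset in tool frame
E
```

```text
near edge [[42.6, -23.5, 32.0], [42.6, 0.6, 32.0], [42.6, 24.7, 32.0]]
sides [[34.1, -24.0, 32.0], [34.1, 24.9, 32.0], [5.2, -24.0, 32.0], [5.2, 25.3, 32.0]]
[[12, 74, 76], [13, 91, 76], [14, 83, 80], [13, 81, 82], [14, 97, 79], [12, 82, 81], [15, 92, 78], [7, 78, 82], [13, 84, 79], [12, 95, 83], [15, 121, 147], [15, 130, 177], [15, 130, 184], [14, 131, 191], [16, 137, 223], [18, 131, 240], [19, 120, 249], [20, 121, 249], [19, 121, 249], [21, 116, 250]]
```

```bash
python3 -m jog '{"delta_pos":[[0,8,0],[0,18,0],[-1,30,0],[0,34,0],[-1,34,0],[0,34,0],[0,34,0],[-1,34,0],[0,34,0],[0,34,0]],"rot":[[0,0,0],[0,0,0],[0,0,0],[0,0,0],[0,0,0],[0,0,0],[0,0,0],[0,0,0],[0,0,0],[0,0,0]],"grip":[0,0,0,0,0,0,0,0,0,0]}'
python3 -m jog '{"delta_pos":[[0,34,0],[0,34,0],[0,34,0],[-1,34,0],[-0.6,32,0],[0,28,0],[0,20,0],[0,12,0],[0,6,0],[0,2.7,0]],"rot":[[0,0,1],[0,0,1],[0,0,1],[0,0,1],[0,0,1],[0,0,1],[0,0,1],[0,0,1.1],[0,0,0],[0,0,0]],"grip":[0,0,0,0,0,0,0,0,0,0]}'
python3 -m jog '{"delta_pos":[[0,0,0],[0,0,0],[0,0,0],[0,0,0],[0,0,-4],[0,0,-8],[0,0,-10],[0,0,-10],[0,0,-6],[0,0,-3]],"rot":[[0,0,0],[0,0,0],[0,0,0],[0,0,0],[0,0,0],[0,0,0],[0,0,0],[0,0,0],[0,0,0],[0,0,0]],"grip":[0,0,0,0,0,0,0,0,0,0]}'
python3 - <<'E'
from h import *; import pickle
for i in range(8): g=cap("wrist")
s=r.sense(); print(np.round(s["tcp_pos"],4),np.round(s["wrist_force"],1),s["gripper_width"],np.round(s["ee_rot"],4).tolist())
pickle.dump((g,s),open("over.pkl","wb")); save(g,"over.png",(150,60,490,260),2.3)
E
```

```text
time_s: 21.57
tcp_pos: [0.5532, 0.0238, 0.2352]
ee_rot: [[-0.224, -0.975, 0.0], [-0.975, 0.224, 0.0], [-0.0, -0.0, -1.0]]
wrist_force: [0.5, -0.2, -1.1]
gripper_width: 0.275
time_s: 22.4
tcp_pos: [0.5519, 0.259, 0.2348]
ee_rot: [[-0.084, -0.996, -0.001], [-0.996, 0.084, -0.0], [0.0, 0.0, -1.0]]
wrist_force: [-0.3, 0.4, -1.5]
gripper_width: 0.274
time_s: 23.23
tcp_pos: [0.5515, 0.258, 0.1919]
ee_rot: [[-0.085, -0.996, -0.003], [-0.996, 0.085, -0.002], [0.002, 0.003, -1.0]]
wrist_force: [0.3, 0.1, -1.3]
gripper_width: 0.273
[0.5524 0.2587 0.1946] [-0.1 -0.1 -2. ] 0.2733230860713 [[-0.0845, -0.9964, 0.0009], [-0.9964, 0.0845, 0.0006], [-0.0007, -0.0008, -1.0]]
```

View pics/over.png

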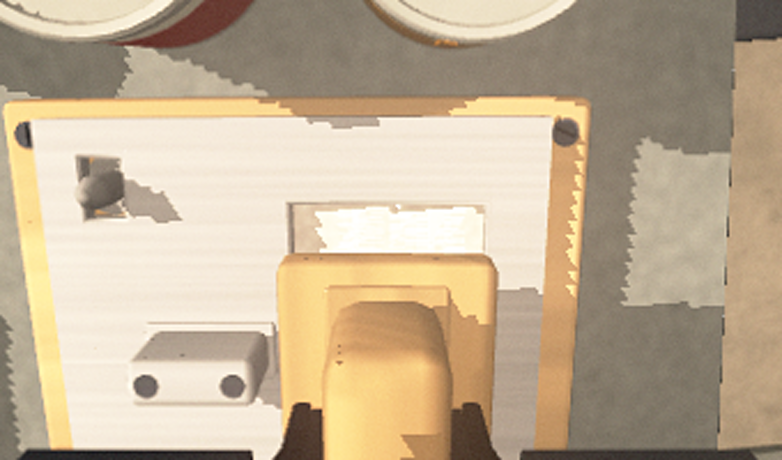

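The stamp hangs over the window. In this crop the plate's near corners are (33,117) and (552,117), the window's near corners (289,202) and (486,204), and the mount's near edge runs from x=281 to x=496 at y≈255–268. I cast both at their own heights.

```bash
python3 - <<'E'
from h import *; import pickle
g,s=pickle.load(open("over.pkl","rb")); t=np.array(s["tcp_pos"]);f=lambda a:np.array(a)/2.3+[150,60]
A=[(75,-70),(-75,-70),(1,-45),(-57,-45)]
W=cast(g,f([(33,117),(552,117),(289,202.5),(486,203.5)]),.101)*1000; y,T,e=se2(A,W); w=tf([(-28,0)],y,T,0)[0,:2]*1000
print("plate",np.round(y,2),np.round(T,1),np.round(e,1).tolist(),"window",np.round(w,1))
zo=t[2]-.050
v=int(60+275/2.3); row=g["frame"][v].astype(int); h=cv2.cvtColor(g["frame"],cv2.COLOR_RGB2HSV)
for v in (178,186,194,202): 
    x=np.where((h[v,240:400,1]>75)&(h[v,240:400,0]<25)&(h[v,240:400,2]>90))[0]+240; x=x[x<372]; print(v,x.min(),x.max(), end=" | ")
col=318; print([int(k) for k in h[160:184,col,2]])
c=cast(g,f([(281,290),(496,290)]),zo+.018)*1000; print("sides mid",np.round(c.mean(0),1),np.linalg.norm(c[0]-c[1]))
for nm,yy,z in (("bottom edge",254,zo+.004),("top edge",266,zo+.018)):
    n=cast(g,f([(388,yy)]),z)[0,:2]*1000; ay=np.array([-np.sin(np.radians(-4.85)),np.cos(np.radians(-4.85))]); print(nm,np.round(n,1),"centre",np.round(n+42*ay,1))
E
```

```text
plate -5.0 [579.8 258.3] [[-1.1, 0.3], [0.6, 0.0], [0.1, -0.2], [0.4, -0.1]] window [551.9 260.8]
178 270 366 | 186 270 365 | 194 271 365 | 202 271 365 | [255, 254, 254, 254, 255, 255, 255, 255, 255, 255, 194, 204, 213, 222, 239, 248, 252, 251, 251, 252, 250, 251, 251, 251]
sides mid [548.8 225.  162.6] 47.730664056832794
bottom edge [548.5 220. ] centre [552.1 261.9]
top edge [548.5 219.5] centre [552.  261.3]
```

Stamp and window agree within 0.7 mm and the yaw matches. I go down to about 10 mm above the plate, slowly.

```bash
python3 -m jog '{"delta_pos":[[0,-0.5,-2],[0,0,-4],[0,0,-6],[0,0,-6],[0,0,-5],[0,0,-4],[0,0,-3],[0,0,-2],[0,0,-1],[0,0,0]],"rot":[[0,0,0],[0,0,0],[0,0,0],[0,0,0],[0,0,0],[0,0,0],[0,0,0],[0,0,0],[0,0,0],[0,0,0]],"grip":[0,0,0,0,0,0,0,0,0,0]}'
python3 -m jog '{"delta_pos":[[0,0,0],[0,0,0],[0,0,0],[0,0,0],[0,0,0],[0,0,0],[0,0,0],[0,0,0],[0,0,0],[0,0,0]],"rot":[[0,0,0],[0,0,0],[0,0,0],[0,0,0],[0,0,0],[0,0,0],[0,0,0],[0,0,0],[0,0,0],[0,0,0]],"grip":[0,0,0,0,0,0,0,0,0,0]}'
python3 - <<'E'
from h import *
for i in range(6):
    g=cap("wrist")
s=r.sense(); print(np.round(s["tcp_pos"],4),np.round(s["joint_velocities"],2),s["gripper_width"])
h=cv2.cvtColor(g["frame"],cv2.COLOR_RGB2HSV)
for v in (186,202):
    x=np.where((h[v,240:400,1]>75)&(h[v,240:400,0]<25)&(h[v,240:400,2]>90))[0]+240; x=x[x<372]; print(v,x.min(),x.max())
print([int(k) for k in h[160:184,318,2]])
# near window corners predicted from plate fit, refined
y,T=-4.9,np.array([579.8,258.3]); u=proj(g,tf([(75,-70),(-75,-70),(1,-45),(-57,-45)],y,T,101)); q=sub(g,u,4); W=cast(g,q,.101)*1000
print(np.round(q-u,1).tolist()); yy,TT,e=se2([(75,-70),(-75,-70),(1,-45),(-57,-45)],W); print(yy,TT,np.round(e,1).tolist(),tf([(-28,0)],yy,TT,0))
n=cast(g,[(318.5,169.9)],s["tcp_pos"][2]-.046)[0]*1000; print("stamp centre",n[:2]+42*np.array([.0845,.9964]))
E
```

```text
time_s: 24.47
tcp_pos: [0.5522, 0.258, 0.1609]
ee_rot: [[-0.085, -0.996, -0.0], [-0.996, 0.085, -0.0], [0.0, 0.0, -1.0]]
wrist_force: [0.5, 1.0, -1.3]
gripper_width: 0.274
time_s: 25.3
tcp_pos: [0.5522, 0.258, 0.161]
ee_rot: [[-0.085, -0.996, -0.0], [-0.996, 0.085, -0.0], [0.0, 0.0, -1.0]]
wrist_force: [0.5, 1.3, -2.1]
gripper_width: 0.274
[0.5522 0.258  0.161 ] [-0.04  0.01 -0.03 -0.04  0.1  -0.08] 0.2730239065138721
186 270 366
202 271 365
[245, 255, 255, 255, 255, 255, 255, 255, 255, 255, 188, 200, 211, 218, 238, 249, 252, 251, 251, 251, 251, 251, 251, 253]
[[-0.9, 1.1], [0.1, 0.6], [-0.6, -1.0], [-0.0, -0.0]]
-4.786176023710817 [579.89695862 258.4153689 ] [[0.4, 0.3], [-0.3, 0.4], [0.1, -0.7], [-0.2, 0.0]] [[0.55199459 0.26075162 0.        ]]
stamp centre [551.82355237 260.83168934]
```

The stamp measures within 0.2 mm of the window centre, is square and still, and is about 10 mm up. I hand in.

```bash
python3 -c "
from station import finish_job; print(finish_job())"
```

```text
the job is handed in; nothing more can be done
None
```

The job is handed in. The frame plate is on its two pins and released, and the gripper is holding the stamp level over the plate's window. `finish_job` reports no verdict, so what follows is my own checks.

- **Plate:** on lowering, the wrist force dropped to about 0 N at the expected seating height. Afterwards the wrist view showed both pins through the hole and slot, with an even plywood border all round.
- **Stamp:** in the last wrist-camera check the stamp centre was (551.8, 260.8) mm and the window centre (552.0, 260.8) mm. Yaw agreed within about 0.1°. The arm was still, with the jaws holding the bar at 23.8 mm.
- **Height:** about 10 mm above the plate. I worked this out from the tool height and the known grip height; I did not measure it directly.
- **Time:** about 25.6 s of the 58 s allowed.

**What disagreed:**
- The top and wrist cameras differed by 2–4 mm in y on the board position. I settled it with a close look just above the pins, which showed essentially no offset.
- My first board corner fit had residuals up to 3.5 mm, and the plate's outer far corners after seating were misread. I used neither for the final position.
- One top picture was blocked by the arm, and the scene camera was mostly hidden by a shelf.
- I did not re-measure the bystanders, but the plate and stamp were carried clear of the tins (about 28 and 35 mm above them) and I saw no contact forces.

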